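# Push a turned cap in through the feed gate's flap

### The job

Push the copper-coloured cap along the steel feed tray with the fingertips, in under the yellow hanging flap, until it drops off the sill and lies flat on the green floor behind the flap, then draw the fingers back out so that the flap swings shut. Slide the cap steadily without lifting or flicking it, and leave the red tape roll, the aluminium pot and the green oil bottle where they stand.

Things in the scene. Friction and masses are not known exactly. Their poses are not given: they have to be found in the camera images.
- gate: Fixed feed tray with its gate. Origin on the bench under the shut flap, mid-gateway; x points in through the gate (the way the cap travels), y left of that, z up. Bare steel tray floor, 250 mm wide, top 22 mm above the origin, from x = -190 to a sill edge at x = +6 mm; behind it a green floor 16 mm lower (6 mm above the origin).
- rail_mouth (a point): Mid-point between the starts of the blue rails (x = -160, z = 42 mm in the gate's frame, the rails' top height). Inner faces of the rails are at y = +-111 mm here, closing straight to +-69 mm at x = -10; behind the flap they run parallel at +-73 mm to an end stop at x = +152 mm.
- hinge_bar (a point): Middle of the fixed hinge bar straight over the flap, 172 mm above the gate's origin; bar with dark sleeve 16 mm thick, on two grey posts at x = 0 (14 mm in x, inner faces y = +-73 mm, 184 mm tall). Fingers going in must pass beneath the bar, so the tool has to lean, fingertips ahead.
- flap (a joint): Yellow gravity flap with a black lower edge, 124 wide, 134 tall, 4 mm thick, about 150 g, hanging from the hinge bar. 0 rad = hanging shut at the gate's x = 0; grows as the lower edge swings in towards +x, up to 1.5; cannot swing out to -x. No latch or spring: the cap or fingers push it open with under 2 N; it falls shut by its own weight in about half a second.
- flap_edge (a point): Middle of the flap's lower edge, 10 mm above the steel tray floor when shut; a cap lying flat on the green floor is lower than this and clear of the flap.
- cap: Loose copper-coloured turned cap to be pushed: a plain round disc 60 mm in diameter, 22 mm tall, dark ring on top, about 0.3 kg. Origin at the centre of its underside; z up. It starts flat on the steel tray floor in front of the flap, between the narrowing rails. Pushed over the sill it tips a little and drops flat once its rear has passed the edge (centre 36 mm past the flap).
- tape: Bystander: red tape roll standing flat on the bench beside the gate, a ring 90 mm across outside, 45 mm tall. Origin at the centre of its underside.
- pot: Bystander: aluminium pot, 90 mm across the rim, 70 mm tall. Origin at the centre of its underside.
- oiler: Bystander: green oil bottle, 52 mm across, 120 mm tall. Origin at the centre of its underside.
There are look-alikes about, which are no part of the job. Of the things shaped like the cap, the copper one is meant.

How it is judged:
On the way:
1. the flap is pushed open with the cap in the gateway (value of joint flap above 0.15 rad and x of cap in the frame of gate above -0.02 m), for 0.05 s.
At the end, for the whole second after the job is handed in: The whole cap lies flat and still on the green floor behind the sill and flap (its centre at least 33 mm past the flap's plane, between the rails), and the flap hangs shut (within 0.05 rad) (x of cap in the frame of gate between 0.033 and 0.13 m and y of cap in the frame of gate between -0.05 and 0.05 m and height (world z) of cap below 0.01 m and angle between cap's own z axis and vertical below 0.08 rad and linear speed of cap below 0.01 m/s and value of joint flap below 0.05 rad); the robot touches nothing.
It fails at once if the cap is lifted (more than 12 mm above the steel tray floor) (height (world z) of cap above 0.034 m).
It fails at once if the cap is tipped over (more than 0.7 rad) (angle between cap's own z axis and vertical above 0.7 rad).
It fails at once if the cap is flicked or knocked (faster than 0.8 m/s) (linear speed of cap above 0.8 m/s).
It fails at once if the tape roll, the pot or the oil bottle is disturbed (moved over 15 mm) (distance of any of tape, pot, oiler from where it was at the start of the episode above 0.015 m).
It also fails if it takes over 43 s, if anything falls off the work surface, if the arm or the gripper's body presses on something with over 40 N, if the wrist force passes 120 N, or if a joint passes its speed limit or range.

### The arm

A 6-joint arm with a two-finger parallel gripper is mounted at the origin on the work surface. World frame = base frame: x ahead of the robot, y to its left, z up, the work surface at z = 0. Lengths are in m, angles in rad, forces in N, time in s.
With the tool pointing down it reaches from about 0.25 to 0.725 m from the base axis. Payload 4 kg.
Tool frame: the origin (TCP) lies on the centre line of the jaws, within the pads' length; the fingertips stand 17 mm ahead of it and the grasp point (between the pads) lies 2 mm behind it; z points along the fingers, y is the line along which they close (so a half turn about z gives the same grasp; the last joint's range is limited). The gripper opens to 85 mm and grips with 20 to 120 N. Pads are 22 mm wide; open, the fingers measure 114 mm over their backs; the gripper's body (76 mm by 85 mm) begins 54 mm behind the grasp point. The pads swing forward as they close: fully open they stand 13 mm farther back than shut.
Start: joints at [-1.272, 0.241, 0.005, 1.335, 0, 1.571], TCP at [0.147, -0.478, 0.248] pointing down, gripper open.
Joint ranges: [-2.72, 2.72], [-1.05, 1.87], [-1.09, 1.28], [-1.99, 2.15], [-1.42, 1.44], [-3.14, 3.14]. Speed limits (rad/s): [2.79, 2.79, 3.14, 3.14, 3.14, 3.14].

### API

Orientations are given as a unit quaternion [x, y, z, w].
In Python, from workcell import bot, camera, get_calibration gives the robot as it stands.
- The arm moves only by the tool apply_moves, never from a script. Its argument "steps" is a list of rows, each a list of 3 entries, a list of its own where there are three numbers: the shift along the tool's x, y, z as a fraction of full scale, then the turn, a rotation vector about the tool's x, y, z as a fraction of full scale, then the opening, from 0 (shut) to 1 (fully open). A call has exactly 8 rows; each row shifts and turns the commanded pose from where the row before left it, along the tool's axes as they then stand; what a row does not reach is not made up. Full scale, the value 1, is 20 cm for a shift and pi rad for a turn. A row lasts 1/12 s, in which the tool goes at most 41.7 mm and 7.16 degrees, less where a joint would pass 70% of its speed; a pose out of reach is approached as far as the arm can. A call with a number of a shift or a turn outside -1 to 1 is refused whole. A call with a gripper value outside its range is refused whole. The fingers move at their own pace and stop on an object; the grip force is fixed at half the most. Time passes only in rows, so rows that do not move let the fingers close, or fill a call up. It gives the time, the measured TCP pose, the force, the opening and the grip force at its end, in the units of the state.
- bot.get_obs(): the state, without advancing time (a new reading comes with each control period).
- camera(name): name is "scene" or "top" or "wrist"; returns (picture, depth): 400x640x3 uint8, red, green, blue; 400x640 float32, m along the optical axis (not along the pixel's ray), 0 where there is no reading.
- get_calibration(name): a dict with "fov_y" (degrees; the focal length in pixels is half the picture's height over the tangent of half this angle, whatever the lens; pixels are square), "cx", "cy" (the principal point, pixels), "rvec" (rotation vector, rad) and "tvec" (3), from world to camera coordinates, as OpenCV has them. Camera axes: x right, y down, z forward; pixel columns grow to the right and rows downward; lengths in m; the calibration is good to about 2 mm. A picture is of the moment at which its call begins: read the wrist's pose just before it. get_calibration takes no time and is no camera call; for the wrist camera it gives the pose at the moment of the call.
- bot.job_done(): hands the job in; it is judged then, once.
The state is a dict: "clock": time; "joint_pos": joint angles; "joint_vel": joint speeds; "tau": joint torques, N m; "eef_pos": TCP position; "tool_rot": TCP orientation; "ft_force": force on the tool from outside, world axes, zero at the start; "ft_torque": the same for the moment, N m; "grip_width": finger opening in m; "grasp_force": force on a finger pad.
Only numpy, scipy, OpenCV 4.12 (cv2) and the standard library are available. Lean on these libraries where they do the work, as an engineer would, in place of code of your own. Each camera call takes 0.05 s, during which the arm holds its last target. There are 200 camera calls.

## Working session

There is one attempt and no reset: what is moved stays moved. The work goes in short steps, Python scripts to look and compute and a tool call to move; the robot and the scene stay as the last step left them, time stands still between calls to the robot, and variables do not carry over. Pictures are saved under pics/ and viewed, at most 10 in all, crops included, and the job is handed in when it is done.

Besides the shell and the picture viewer there is one more tool, called by a JSON object that holds its "method" and its "body". apply_moves: Moves the arm, as the interface text tells. Its arguments: {"type":"object","properties":{"steps":{"type":"array"}},"required":["steps"]}

```bash
mkdir -p pics; ls
python3 - <<'E'
from workcell import bot,camera,get_calibration
import cv2,numpy as np
o=bot.get_obs();print(o)
for n in("top","scene"):
    c=get_calibration(n);print(n,c)
    p,d=camera(n);cv2.imwrite(f"pics/{n}0.png",p[:,:,::-1]);np.save(f"pics/{n}0.npy",d)
E
```

```text
pics
{'clock': 0.0, 'joint_pos': array([-1.27202306e+00,  2.41387932e-01,  3.72788460e-03,  1.33521026e+00,
       -3.51501027e-07,  1.57085266e+00]), 'joint_vel': array([-6.01924821e-05, -8.45441544e-04,  3.54291370e-04, -1.97129429e-03,
       -1.04683207e-03, -9.30120058e-04]), 'tau': array([-5.40420151e-04, -3.72316110e+01,  2.52410388e+01,  1.67736236e-02,
       -7.12233532e-05,  1.53858579e-06]), 'eef_pos': array([ 0.14699752, -0.47727644,  0.24742683]), 'tool_rot': array([ 9.88866212e-01,  1.48803694e-01, -1.54539617e-04, -1.02541032e-03]), 'ft_force': array([ 0.46800462, -0.00791697,  0.70130062]), 'ft_torque': array([-0.00817514, -0.02998463,  0.02135113]), 'grasp_force': 0.0, 'grip_width': 0.08514160598375015}
top {'fov_y': 55.735858050498315, 'cx': 319.12238948082484, 'cy': 195.78896902897876, 'rvec': array([ 2.17327889, -2.20293853,  0.10317732]), 'tvec': array([0.02310372, 0.57141367, 0.99491635])}
scene {'fov_y': 43.85247196878666, 'cx': 317.5284302476279, 'cy': 199.60658483397307, 'rvec': array([ 1.48472298,  2.26877125, -0.74031693]), 'tvec': array([ 0.19284866, -0.34994578,  1.85990465])}
```

View pics/top0.png

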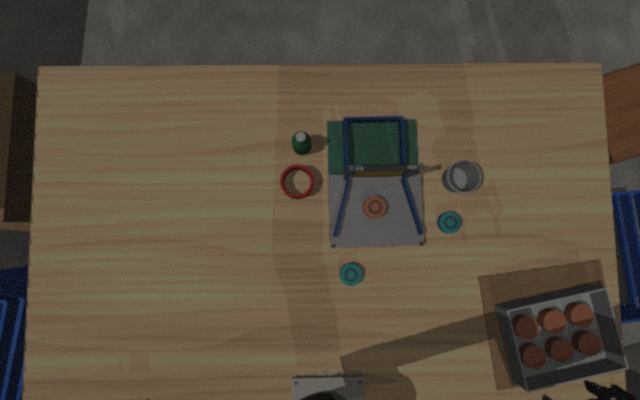

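View pics/scene0.png

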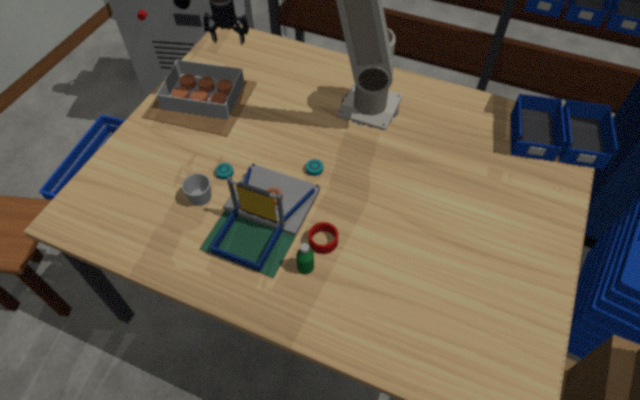

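The top view shows the copper cap at (375,207) on the tray, the gate bar at about (380,168) and the tray's front corners at (330,247) and (424,244). The tape is at (297,181), the oiler at (302,143) and the pot at (463,177). Next I'll measure these points.

```bash
cat > h.py <<'E'
import cv2,numpy as np
from workcell import bot,camera,get_calibration
def cam(n):
    c=get_calibration(n);R=cv2.Rodrigues(np.array(c['rvec']))[0];t=np.array(c['tvec']).ravel()
    f=200/np.tan(np.radians(c['fov_y']/2));return R,t,f,c['cx'],c['cy']
def ray(n,u,v,z,C=None):
    R,t,f,cx,cy=C or cam(n);o=-R.T@t;d=R.T@np.array([(u-cx)/f,(v-cy)/f,1]);return o+d*(z-o[2])/d[2]
def cloud(d,C):
    R,t,f,cx,cy=C;v,u=np.mgrid[:400,:640];P=np.stack([(u-cx)/f*d,(v-cy)/f*d,d],-1);return (P-t)@R
E
python3 - <<'E'
from h import *
C=cam("top");p=cv2.imread("pics/top0.png");d=np.load("pics/top0.npy");W=cloud(d,C)
print("cam",-C[0].T@C[1])
hsv=cv2.cvtColor(p,cv2.COLOR_BGR2HSV)
roi=np.zeros((400,640),bool);roi[105:255,320:435]=1
m=((hsv[...,0]<12)&(hsv[...,1]>90)&roi)
m[:185]=0
v,u=np.nonzero(m);print("cap px",u.mean(),v.mean(),len(u),"xy",ray("top",(u.min()+u.max())/2,(v.min()+v.max())/2,.044),np.median(W[m],0))
b=(hsv[...,0]>100)&(hsv[...,0]<130)&(hsv[...,1]>120)&roi
for nm,mm in(("front",b&(np.mgrid[:400,:640][0]>180)),("back",b&(np.mgrid[:400,:640][0]<160))):
    for s in(0,1):
        q=mm&((np.mgrid[:400,:640][1]>378)==s);P=W[q];P=P[(P[:,2]>.025)]
        l=cv2.fitLine(P[:,:2].astype(np.float32),cv2.DIST_HUBER,0,.01,.01).ravel()
        print(nm,s,len(P),np.median(P[:,2]),P[:,0].min(),P[:,0].max(),l, np.degrees(np.arctan2(l[1],l[0])))
for q in((330,247),(424,244)):print(ray("top",*q,.022))
hb=roi&(W[...,2]>.15);P=W[hb];print("bar",len(P),np.median(P,0),P.min(0),P.max(0))
l=cv2.fitLine(P[:,:2].astype(np.float32),cv2.DIST_HUBER,0,.01,.01).ravel();print(l)
for q,z in(((297,181),.045),((302,137),.12),((463,177),.07),((449,222),.022),((351,274),.022)):print(q,ray("top",*q,z),W[q[1],q[0]])
c=cv2.resize(p[105:255,270:490],None,fx=3.6,fy=3.6,interpolation=cv2.INTER_CUBIC);cv2.imwrite("pics/crop.png",cv2.convertScaleAbs(c,alpha=1.6))
E
```

```text
cam [0.49128815 0.0312018  1.03661387]
cap px 374.2634730538922 206.60778443113773 334 xy [ 0.53981305 -0.12837294  0.044     ] [ 0.53933212 -0.12881073  0.04313321]
front 0 101 0.041297560682347634 0.46656598263127946 0.6086593451491737 [ 0.966034   -0.25841507  0.53471714 -0.04134152] -14.976038
front 1 166 0.039937556198775266 0.4685977159108062 0.6077163994986692 [ 0.9591529   0.28288826  0.53241336 -0.23083906] 16.432661
back 0 211 0.04022449322222504 0.49128815049434 0.7799867237829684 [ 0.93347317 -0.35864723  0.73827296 -0.07016974] -21.01714
back 1 212 0.03970058172297108 0.6656787696274908 0.7814231203806582 [ 0.99865955  0.05175962  0.7108601  -0.20920779] 2.9669335
[ 0.43451525 -0.01169226  0.022     ]
[ 0.438722   -0.26336178  0.022     ]
bar 551 [ 0.62237342 -0.12266837  0.17782892] [ 0.49128815 -0.21930894  0.15159214] [0.63353074 0.0312018  1.03661387]
[ 0.03611585 -0.9993476   0.62317765 -0.13465753]
(297, 181) [0.60975199 0.07347355 0.045     ] [ 0.61559573  0.07555879 -0.00391562]
(302, 137) [0.70955418 0.05695181 0.12      ] [0.70998371 0.05700249 0.11819618]
(463, 177) [ 0.61185739 -0.35700944  0.07      ] [ 0.6203285  -0.38428489  0.00208638]
(449, 222) [ 0.49646288 -0.33300205  0.022     ] [ 0.49646572 -0.3332019   0.02144327]
(351, 274) [ 0.36265887 -0.06621719  0.022     ] [ 0.36287238 -0.06605548  0.02368419]
```

View pics/crop.png

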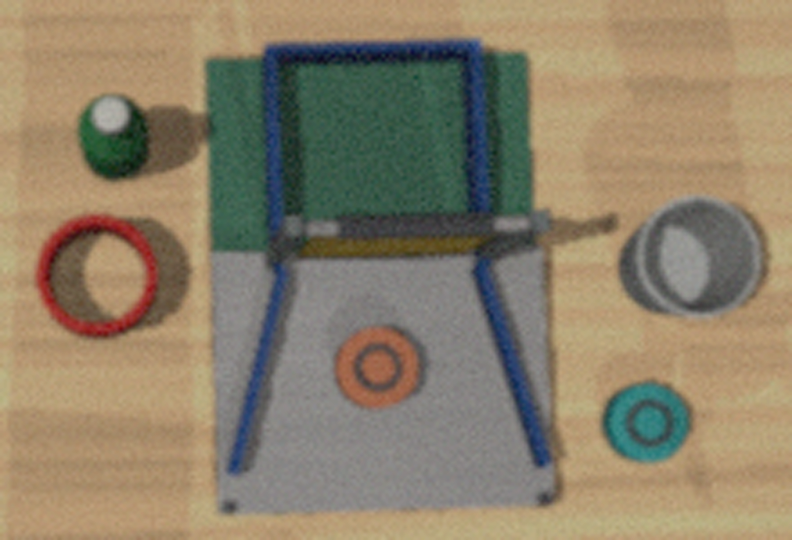

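The crop shows the copper cap mid-tray and the gate nearly aligned with world x.

- **Gate:** origin about (0.6255, -0.134), yaw about 1° (rails give 0.73°, tray corners 0.96°).
- **Cap:** (0.540, -0.128), top at z = 0.043 as expected, so it sits at gate x = -86 mm and y = +7 mm.

I'll push with the tool leaned 45° and the fingers slightly open to cradle the disc. First I'll yaw and travel across.

{"method": "apply_moves", "body": {"steps": [[[0, 0, 0], [0, 0, 0.03], 0.3], [[0, 0, 0], [0, 0, 0.03], 0.3], [[0, 0, 0], [0, 0, 0.03], 0.3], [[0.12, -0.16, 0], [0, 0, 0], 0.3], [[0.12, -0.16, 0], [0, 0, 0], 0.3], [[0.12, -0.16, 0], [0, 0, 0], 0.3], [[0.12, -0.16, 0], [0, 0, 0], 0.3], [[0.12, -0.16, 0], [0, 0, 0], 0.3]]}}

```text
clock: 0.77
eef_pos: [0.2649, -0.3142, 0.2479]
tool_rot: [1.0, 0.007, -0.0, -0.0]
ft_force: [0.3, -0.4, 0.9]
grip_width: 0.0253
grasp_force: 0.0
```

{"method": "apply_moves", "body": {"steps": [[[0.12, -0.165, 0], [0, 0, 0], 0.3], [[0.12, -0.165, 0], [0, 0, 0], 0.3], [[0.12, -0.165, 0], [0, 0, 0], 0.3], [[0.12, -0.165, 0], [0, 0, 0], 0.3], [[0.12, -0.165, 0], [0, 0, 0], 0.3], [[0, -0.1, 0], [0, 0.0375, 0], 0.3], [[0, 0, 0], [0, 0.0375, 0], 0.3], [[0, 0, 0], [0, 0.0375, 0], 0.3]]}}

```text
clock: 1.43
eef_pos: [0.3827, -0.1273, 0.2473]
tool_rot: [0.984, 0.011, 0.177, -0.002]
ft_force: [-0.2, -0.9, 0.4]
grip_width: 0.0257
grasp_force: 0.0
```

{"method": "apply_moves", "body": {"steps": [[[0, 0, 0], [0, 0.0375, 0], 0.3], [[0, 0, 0], [0, 0.0375, 0], 0.3], [[0, 0, 0], [0, 0.0375, 0], 0.3], [[0, 0, 0], [0, 0.025, 0], 0.3], [[0, 0, 0], [0, 0, 0], 0.3], [[0, 0, 0], [0, 0, 0], 0.3], [[0, 0, 0], [0, 0, 0], 0.3], [[0, 0, 0], [0, 0, 0], 0.3]]}}

```text
clock: 2.1
eef_pos: [0.3831, -0.1297, 0.2501]
tool_rot: [0.924, 0.008, 0.383, -0.003]
ft_force: [1.2, -0.5, -0.2]
grip_width: 0.0255
grasp_force: 0.0
```

```bash
cat >> h.py <<'E'
from scipy.spatial.transform import Rotation as Ro
G=np.array([.6255,-.134,0]);Y=.0155
def st():
    o=bot.get_obs();R=Ro.from_quat(o['tool_rot']);M=R.as_matrix()
    g=Ro.from_euler('z',-Y).apply(o['eef_pos']-G)
    print("clk",o['clock'],"gate tcp mm",(g*1e3).round(1),"tip17 mm",((g+.017*Ro.from_euler('z',-Y).apply(M[:,2]))*1e3).round(1),"F",o['ft_force'].round(1));print(M.round(3));print(o['joint_pos'].round(2));return o,M
E
python3 -c "
from h import *
st()"
```

```text
clk 2.1 gate tcp mm [-242.3    8.   250.1] tip17 mm [-230.3    8.   238.1] F [ 1.2 -0.5 -0.2]
[[ 0.706  0.017  0.708]
 [ 0.013 -1.     0.011]
 [ 0.708  0.001 -0.707]]
[-0.63 -0.41 -0.85  0.45  0.44  2.65]
```

{"method": "apply_moves", "body": {"steps": [[[-0.06, 0, 0.13], [0, 0, 0], 0.3], [[-0.06, 0, 0.13], [0, 0, 0], 0.3], [[-0.06, 0, 0.13], [0, 0, 0], 0.3], [[-0.06, 0, 0.13], [0, 0, 0], 0.3], [[-0.06, 0, 0.13], [0, 0, 0], 0.3], [[-0.06, 0, 0.13], [0, 0, 0], 0.3], [[-0.06, 0, 0.13], [0, 0, 0], 0.3], [[0, 0, 0], [0, 0, 0], 0.3]]}}

```text
clock: 2.77
eef_pos: [0.4543, -0.129, 0.0535]
tool_rot: [0.927, 0.008, 0.374, -0.008]
ft_force: [0.0, 0.6, 0.7]
grip_width: 0.0259
grasp_force: 0.0
```

```bash
python3 -c "
from h import *
st()
for n in ('wrist','top'):
  p,d=camera(n);cv2.imwrite(f'pics/{n}1.png',cv2.convertScaleAbs(p[:,:,::-1],alpha=1.5));np.save(f'pics/{n}1.npy',d)
"
```

```text
clk 2.7667 gate tcp mm [-171.1    7.7   53.5] tip17 mm [-159.3    7.8   41.3] F [0.  0.6 0.7]
[[ 0.72   0.02   0.694]
 [ 0.008 -1.     0.02 ]
 [ 0.694 -0.009 -0.72 ]]
[-0.48  0.26 -1.08 -0.47  0.35  2.77]
```

View pics/wrist1.png

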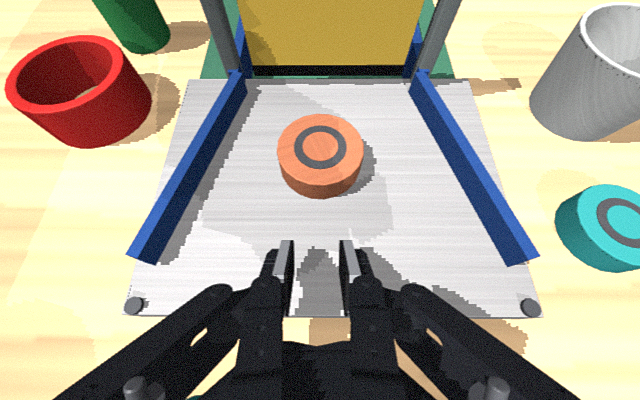

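The wrist view shows the cap at (320,150) dead ahead between the open fingertips (285 to 350, row 245), with the flap shut behind it. Joint 3 is near its limit, so I'll go forward a little and then feel for the tray.

{"method": "apply_moves", "body": {"steps": [[[0.05, 0, 0.05], [0, 0, 0], 0.3], [[0, 0, 0], [0, 0, 0], 0.3], [[-0.005, 0, 0.005], [0, 0, 0], 0.3], [[-0.005, 0, 0.005], [0, 0, 0], 0.3], [[-0.005, 0, 0.005], [0, 0, 0], 0.3], [[-0.005, 0, 0.005], [0, 0, 0], 0.3], [[0, 0, 0], [0, 0, 0], 0.3], [[0, 0, 0], [0, 0, 0], 0.3]]}}

```text
clock: 3.53
eef_pos: [0.468, -0.1299, 0.0565]
tool_rot: [0.925, 0.008, 0.381, -0.004]
ft_force: [0.5, 0.3, 1.0]
grip_width: 0.0257
grasp_force: 0.0
```

```bash
python3 -c "
from h import *
st()"
```

```text
clk 3.5333 gate tcp mm [-157.4    6.5   56.5] tip17 mm [-145.4    6.5   44.4] F [0.5 0.3 1. ]
[[ 0.71   0.017  0.704]
 [ 0.011 -1.     0.013]
 [ 0.704 -0.002 -0.71 ]]
[-0.47  0.28 -1.07 -0.49  0.33  2.79]
```

{"method": "apply_moves", "body": {"steps": [[[-0.014, 0, 0.014], [0, 0, 0], 0.3], [[-0.01, 0, 0.014], [0, 0, 0], 0.3], [[-0.005, 0, 0.005], [0, 0, 0], 0.3], [[-0.005, 0, 0.005], [0, 0, 0], 0.3], [[-0.004, 0, 0.004], [0, 0, 0], 0.3], [[-0.004, 0, 0.004], [0, 0, 0], 0.3], [[0, 0, 0], [0, 0, 0], 0.3], [[0, 0, 0], [0, 0, 0], 0.3]]}}

```text
clock: 4.2
eef_pos: [0.4688, -0.1299, 0.0438]
tool_rot: [0.925, 0.008, 0.381, -0.004]
ft_force: [0.5, -0.1, 0.1]
grip_width: 0.0255
grasp_force: 0.0
```

```bash
python3 -c "
from h import *
st()"
```

```text
clk 4.2 gate tcp mm [-156.6    6.6   43.8] tip17 mm [-144.6    6.6   31.7] F [ 0.5 -0.1  0.1]
[[ 0.71   0.018  0.704]
 [ 0.011 -1.     0.014]
 [ 0.704 -0.002 -0.71 ]]
[-0.46  0.33 -1.08 -0.55  0.33  2.79]
```

{"method": "apply_moves", "body": {"steps": [[[-0.004, 0, 0.004], [0, 0, 0], 0.3], [[-0.004, 0, 0.004], [0, 0, 0], 0.3], [[-0.004, 0, 0.004], [0, 0, 0], 0.3], [[0, 0, 0], [0, 0, 0], 0.3], [[0, 0, 0], [0, 0, 0], 0.3], [[0, 0, 0], [0, 0, 0], 0.3], [[0, 0, 0], [0, 0, 0], 0.3], [[0, 0, 0], [0, 0, 0], 0.3]]}}

```text
clock: 4.87
eef_pos: [0.4689, -0.1299, 0.0407]
tool_rot: [0.925, 0.008, 0.381, -0.004]
ft_force: [-0.3, -0.4, -0.5]
grip_width: 0.0257
grasp_force: 0.0
```

{"method": "apply_moves", "body": {"steps": [[[-0.004, 0, 0.004], [0, 0, 0], 0.3], [[-0.004, 0, 0.004], [0, 0, 0], 0.3], [[0, 0, 0], [0, 0, 0], 0.3], [[0, 0, 0], [0, 0, 0], 0.3], [[0, 0, 0], [0, 0, 0], 0.3], [[0, 0, 0], [0, 0, 0], 0.3], [[0, 0, 0], [0, 0, 0], 0.3], [[0, 0, 0], [0, 0, 0], 0.3]]}}

```text
clock: 5.53
eef_pos: [0.4692, -0.13, 0.0395]
tool_rot: [0.924, 0.008, 0.382, -0.004]
ft_force: [-7.5, -0.7, 12.4]
grip_width: 0.0255
grasp_force: 6.0
```

Contact came at TCP z ≈ 0.040, where the lower corner of the fingertips touches the tray. I'll raise about 3.5 mm above that and start pushing slowly.

{"method": "apply_moves", "body": {"steps": [[[0.018, 0, -0.018], [0, 0, 0], 0.3], [[0.02, 0, 0.02], [0, 0, 0], 0.3], [[0.02, 0, 0.02], [0, 0, 0], 0.3], [[0.02, 0, 0.02], [0, 0, 0], 0.3], [[0.02, 0, 0.02], [0, 0, 0], 0.3], [[0.02, 0, 0.02], [0, 0, 0], 0.3], [[0.02, 0, 0.02], [0, 0, 0], 0.3], [[0.02, 0, 0.02], [0, 0, 0], 0.3]]}}

```text
clock: 6.2
eef_pos: [0.5086, -0.1289, 0.0427]
tool_rot: [0.925, 0.008, 0.38, -0.004]
ft_force: [-2.5, -0.1, 1.9]
grip_width: 0.0255
grasp_force: 1.4
```

```bash
python3 -c "
from h import *
st()
p,d=camera('wrist');cv2.imwrite('pics/wrist2.png',cv2.convertScaleAbs(p[:,:,::-1],alpha=1.3))
"
```

```text
clk 6.2 gate tcp mm [-116.9    6.9   42.7] tip17 mm [-104.9    7.    30.6] F [-2.5 -0.1  1.9]
[[ 0.711  0.018  0.703]
 [ 0.011 -1.     0.014]
 [ 0.703 -0.002 -0.711]]
[-0.41  0.36 -0.99 -0.51  0.3   2.83]
```

View pics/wrist2.png

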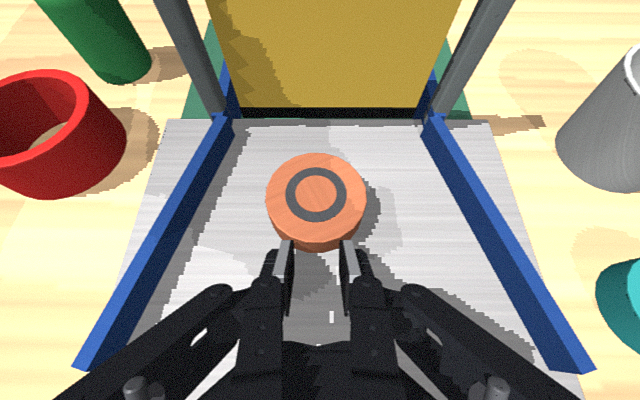

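The fingers cradle the cap symmetrically: tips at (288,243) and (345,243), cap at (316,205), and the push force is 2.5 N. I'll carry on at the same height.

{"method": "apply_moves", "body": {"steps": [[[0.025, 0, 0.025], [0, 0, 0], 0.3], [[0.025, 0, 0.025], [0, 0, 0], 0.3], [[0.025, 0, 0.025], [0, 0, 0], 0.3], [[0.025, 0, 0.025], [0, 0, 0], 0.3], [[0.025, 0, 0.025], [0, 0, 0], 0.3], [[0.025, 0, 0.025], [0, 0, 0], 0.3], [[0.025, 0, 0.025], [0, 0, 0], 0.3], [[0.025, 0, 0.025], [0, 0, 0], 0.3]]}}

```text
clock: 6.92
eef_pos: [0.5657, -0.1281, 0.0429]
tool_rot: [0.925, 0.008, 0.381, -0.004]
ft_force: [-1.4, -0.1, -0.3]
grip_width: 0.0258
grasp_force: 1.2
```

```bash
python3 -c "
from h import *
st()
p,d=camera('wrist');cv2.imwrite('pics/wrist3.png',cv2.convertScaleAbs(p[:,:,::-1],alpha=1.3))
"
```

```text
clk 6.9167 gate tcp mm [-59.7   6.8  42.9] tip17 mm [-47.8   6.9  30.8] F [-1.4 -0.1 -0.3]
[[ 0.71   0.018  0.704]
 [ 0.011 -1.     0.014]
 [ 0.704 -0.002 -0.71 ]]
[-0.35  0.41 -0.87 -0.45  0.26  2.88]
```

View pics/wrist3.png

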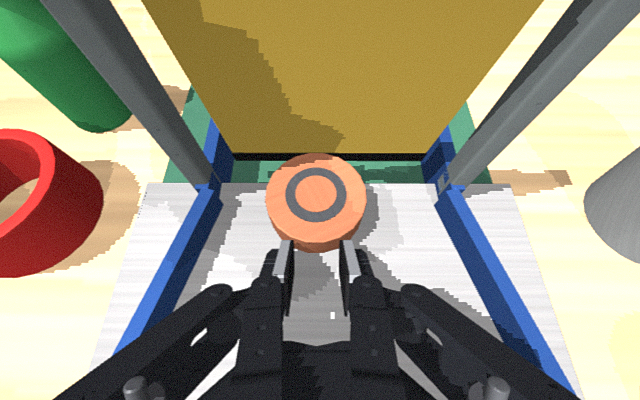

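The cap is square between the fingers and has begun to lift the flap (edge at row 157). I'll go slower over the sill, 2 mm higher.

{"method": "apply_moves", "body": {"steps": [[[0.02, 0, 0.01], [0, 0, 0], 0.3], [[0.017, 0, 0.013], [0, 0, 0], 0.3], [[0.015, 0, 0.015], [0, 0, 0], 0.3], [[0.015, 0, 0.015], [0, 0, 0], 0.3], [[0.015, 0, 0.015], [0, 0, 0], 0.3], [[0.015, 0, 0.015], [0, 0, 0], 0.3], [[0.015, 0, 0.015], [0, 0, 0], 0.3], [[0.015, 0, 0.015], [0, 0, 0], 0.3]]}}

```text
clock: 7.63
eef_pos: [0.5998, -0.1277, 0.0452]
tool_rot: [0.924, 0.008, 0.381, -0.004]
ft_force: [-1.4, 0.5, 0.5]
grip_width: 0.0261
grasp_force: 0.6
```

```bash
python3 -c "
from h import *
st()
p,d=camera('wrist');cv2.imwrite('pics/wrist4.png',cv2.convertScaleAbs(p[:,:,::-1],alpha=1.3))
"
```

```text
clk 7.6333 gate tcp mm [-25.6   6.7  45.2] tip17 mm [-13.6   6.7  33.2] F [-1.4  0.5  0.5]
[[ 0.709  0.018  0.705]
 [ 0.012 -1.     0.013]
 [ 0.705 -0.001 -0.709]]
[-0.32  0.44 -0.79 -0.41  0.24  2.9 ]
```

View pics/wrist4.png

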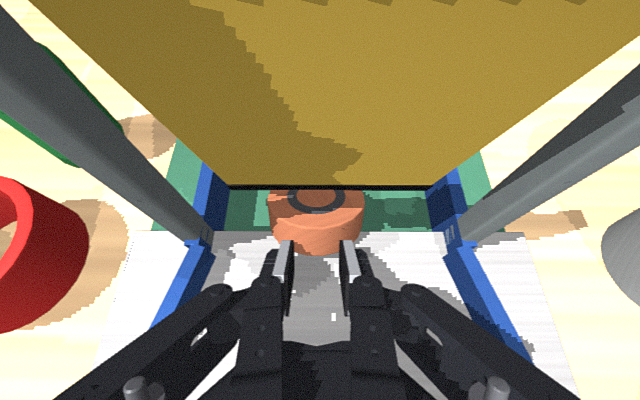

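The cap is tipping forward over the sill as expected, with the fingers still behind it. I'll check the wrist camera's clearance to the bar, then finish the push.

```bash
python3 -c "
from h import *
C=cam('wrist');o=-C[0].T@C[1];print('cam gate',Ro.from_euler('z',-Y).apply(o-G))"
```

```text
cam gate [-0.05600148  0.00715217  0.19067094]
```

{"method": "apply_moves", "body": {"steps": [[[0.0025, 0, 0.0115], [0, 0.028, 0], 0.3], [[0.0025, 0, 0.0115], [0, 0.028, 0], 0.3], [[0.012, 0, 0.017], [0, 0, 0], 0.3], [[0.012, 0, 0.017], [0, 0, 0], 0.3], [[0.012, 0, 0.017], [0, 0, 0], 0.3], [[0.012, 0, 0.017], [0, 0, 0], 0.3], [[0.012, 0, 0.017], [0, 0, 0], 0.3], [[0, 0, 0], [0, 0, 0], 0.3]]}}

```text
clock: 8.35
eef_pos: [0.6259, -0.1275, 0.0433]
tool_rot: [0.892, 0.008, 0.452, -0.004]
ft_force: [-0.9, -0.2, -0.6]
grip_width: 0.0251
grasp_force: 0.9
```

```bash
python3 -c "
from h import *
st()
C=cam('wrist');o=-C[0].T@C[1];print('cam gate',Ro.from_euler('z',-Y).apply(o-G))
p,d=camera('wrist');cv2.imwrite('pics/wrist5.png',cv2.convertScaleAbs(p[:,:,::-1],alpha=1.3))
"
```

```text
clk 8.35 gate tcp mm [ 0.5  6.5 43.3] tip17 mm [14.2  6.6 33.2] F [-0.9 -0.2 -0.6]
[[ 0.592  0.018  0.806]
 [ 0.01  -1.     0.015]
 [ 0.806 -0.001 -0.592]]
[-0.32  0.56 -0.84 -0.74  0.27  2.94]
cam gate [-0.05276948  0.00702926  0.18188471]
```

View pics/wrist5.png

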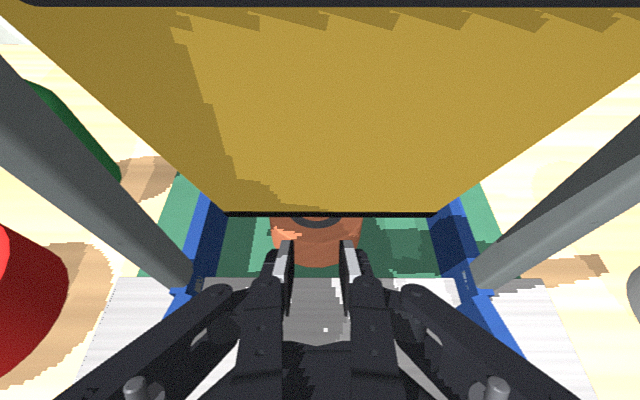

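The cap's rear rim (row 265) is now past the sill edge (row 277). I'll check its height and tilt from depth.

```bash
python3 -c "
from h import *
C=cam('wrist');p,d=camera('wrist');W=cloud(d,C);h=cv2.cvtColor(p,cv2.COLOR_RGB2HSV)
m=(h[...,0]<12)&(h[...,1]>90)&(d>0);m[:214]=0;m[270:]=0;m[:,:265]=0;m[:,365:]=0
P=Ro.from_euler('z',-Y).apply(W[m]-G)*1e3
print(len(P),P.min(0).round(),P.max(0).round())
for v in range(216,268,6):
  q=W[v,310:326];q=Ro.from_euler('z',-Y).apply(q-G)*1e3;print(v,np.median(q,0).round(1))
"
```

```text
2159 [  0. -19.   5.] [37. 38. 54.]
216 [25.8  6.9 54.6]
222 [28.   6.8 44.7]
228 [31.4  6.8 31.7]
234 [27.6  6.8 31.1]
240 [23.4  6.8 31.3]
246 [19.3  6.8 31.7]
252 [15.3  6.8 32.1]
258 [12.3  6.8 30.5]
264 [11.7  6.8 23.1]
```

The cap's top is level (slope about 1°) and its rear rim is at gate x ≈ 12 mm, past the 6 mm sill. So it has dropped, with its centre near x = 42 mm. I'll withdraw now.

{"method": "apply_moves", "body": {"steps": [[[0.008, 0, -0.006], [0, 0, 0], 0.3], [[-0.03, 0, -0.04], [0, 0, 0], 0.3], [[-0.059, 0, -0.081], [0, 0, 0], 0.3], [[-0.059, 0, -0.081], [0, 0, 0], 0.3], [[-0.059, 0, -0.081], [0, 0, 0], 0.3], [[-0.059, 0, -0.081], [0, 0, 0], 0.3], [[0.04, 0, -0.09], [0, 0, 0], 0.3], [[0.04, 0, -0.09], [0, 0, 0], 0.3]]}}

```text
clock: 9.12
eef_pos: [0.5111, -0.1286, 0.0764]
tool_rot: [0.894, 0.006, 0.448, -0.006]
ft_force: [1.1, 0.1, 0.8]
grip_width: 0.0256
grasp_force: 0.0
```

{"method": "apply_moves", "body": {"steps": [[[0.04, 0, -0.09], [0, 0, 0], 0.3], [[0.04, 0, -0.09], [0, 0, 0], 0.3], [[0.04, 0, -0.09], [0, 0, 0], 0.3], [[0, 0, 0], [0, 0, 0], 0.3], [[0, 0, 0], [0, 0, 0], 0.3], [[0, 0, 0], [0, 0, 0], 0.3], [[0, 0, 0], [0, 0, 0], 0.3], [[0, 0, 0], [0, 0, 0], 0.3]]}}

```text
clock: 9.78
eef_pos: [0.4848, -0.1296, 0.1284]
tool_rot: [0.893, 0.007, 0.45, -0.005]
ft_force: [0.3, -0.0, -0.6]
grip_width: 0.0255
grasp_force: 0.0
```

```bash
python3 -c "
from h import *
st()
p,d=camera('scene');c=cv2.resize(p[140:300,160:360,::-1],None,fx=3.6,fy=3.6,interpolation=cv2.INTER_CUBIC);cv2.imwrite('pics/scene6.png',cv2.convertScaleAbs(c,alpha=1.5))
C=cam('top');p,d=camera('top');W=cloud(d,C);h=cv2.cvtColor(p,cv2.COLOR_RGB2HSV)
m=(h[...,0]<12)&(h[...,1]>90);m[:120]=0;m[185:]=0;m[:,350:]&=True;m[:,:345]=0;m[:,405:]=0
P=Ro.from_euler('z',-Y).apply(W[m]-G)*1e3
print(len(P));print(P.min(0).round(),P.max(0).round(),np.median(P,0).round(1)) if len(P) else 0
"
```

```text
clk 9.7833 gate tcp mm [-140.6    6.6  128.4] tip17 mm [-127.     6.6  118.3] F [ 0.3 -0.  -0.6]
[[ 0.596  0.018  0.803]
 [ 0.008 -1.     0.016]
 [ 0.803 -0.003 -0.596]]
[-0.48  0.14 -1.08 -0.52  0.4   2.83]
206
[  6. -23.  10.] [ 69.  47. 178.] [44.4  8.9 27.1]
```

View pics/scene6.png

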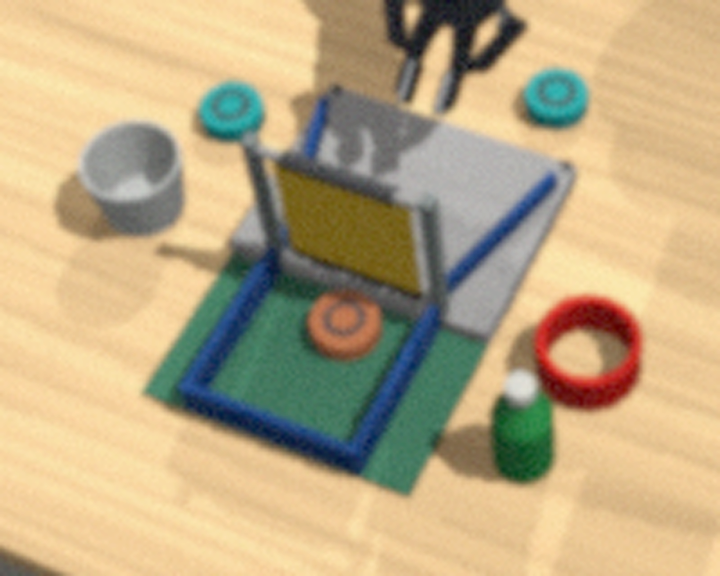

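The cap lies flat on the green floor at (345,325), top at z ≈ 27 mm and centre about x = 40 mm. The flap hangs shut, the bystanders are where they stood and the fingers are clear. Handing in.

```bash
python3 -c "
from workcell import bot
print(bot.job_done())"
```

```text
the job is handed in; nothing more can be done
None
```

The copper cap was pushed under the flap and lies flat on the green floor about 40 mm past the flap; the flap is shut, the bystanders look unmoved, and the job is handed in (no verdict was returned).

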